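# Lock out the bench lift and crib it with packing slats

## Robot

A 7-joint arm with a two-finger parallel gripper is mounted at the origin on the work surface. World frame = base frame: x ahead of the robot, y to its left, z up, the work surface at z = 0. Lengths are in m, angles in degrees, forces in N, time in s.
With the tool pointing down it reaches from about 0.425 to 0.95 m from the base axis. Payload 16.7 kg.
Tool frame: the origin (TCP) lies between the finger pads; the fingertips stand 11 mm ahead of it and the grasp point (between the pads) lies 8 mm behind it; z points along the fingers, y is the line along which they close (so a half turn about z gives the same grasp; the last joint's range is limited). The gripper opens to 94 mm and grips with 3 to 60 N. Pads are 16 mm wide; open, the fingers measure 119 mm over their backs; the gripper's body (75 mm by 177 mm) begins 78 mm behind the grasp point.
Start: joints at [-81.331, 24.414, 4.234, 92.017, -1.954, 63.644, -3.845], TCP at [0.2, 0.645, 0.216] pointing down, gripper open.
Joint ranges: [-163.25, 163.25], [-28.42, 122.38], [-70.27, 78.77], [12.13, 141.07], [-58.53, 238.53], [9.26, 117.41], [-156.51, 156.51]. Speed limits (degrees/s): [108.29, 108.29, 136.94, 136.94, 172.46, 172.46, 172.46].

## Interface

Orientations are given as a 3x3 rotation matrix whose columns are the frame's x, y, z axes.
In Python, from workcell import robot gives the robot as it stands.
- The arm moves only by the tool play_rows, never from a script. Its argument "commands" is a list of rows, each a list of 3 entries, a list of its own where there are three numbers: the turn, a rotation vector about the world's x, y, z as a fraction of full scale, then the shift along the world's x, y, z as a fraction of full scale, then the opening, from 0 (shut) to 1 (fully open). In form: [[[rx, ry, rz], [tx, ty, tz], fingers], ...]. A call has 1 to 8 rows; each row is the pose to reach, as a shift and turn from the pose commanded when the call began, turning the shorter way round; what a row does not reach only later rows make up. Full scale, the value 1, is 0.6 m for a shift and 2 pi rad for a turn. A row lasts 1/8 s, in which the tool goes at most 62.5 mm and 10.7 degrees, less where a joint would pass 70% of its speed; a pose out of reach is approached as far as the arm can. A call with a number of a shift or a turn outside -1 to 1 is refused whole. A call with a gripper value outside its range is refused whole. The fingers move at their own pace and stop on an object; "newtons" is the grip in N (left out, the last holds). Time passes only in rows, so rows that repeat a pose let the fingers close. It gives the time, the measured TCP pose, the force, the opening and the grip force at its end, in the units of the state.
- robot.get_obs(): the state, without advancing time (a new reading comes with each control period).
- robot.grab_frame(name): name is "side" or "top" or "wrist"; returns (picture, depth): 420x560x3 uint8, red, green, blue; 420x560 float32, m along the optical axis (not along the pixel's ray), 0 where there is no reading.
- robot.camera_info(name): a dict with "fx", "fy", "cx", "cy" (pixels), "extrinsics" (4x4, takes a point from camera to world coordinates). Camera axes: x right, y down, z forward; pixel columns grow to the right and rows downward; lengths in m; the calibration is good to about 2 mm. A picture is of the moment at which its call begins: read the wrist's pose just before it. camera_info takes no time and is no camera call; for the wrist camera it gives the pose at the moment of the call.
- robot.job_done(): hands the job in; it is judged then, once.
Trained networks look in the newest picture that a camera, given by its name, has taken for a name from the list of things; names that differ only in an ending like _2 or _b are one class to them, and where a whole thing is asked for, a point or a joint stands for the part that bears it (a point fixed in the world has none). Each returns a list of dicts, best first, with "p" (0 to 1); they miss things now and then, are a little off and sometimes report something else, mostly with a low value. They report only what shows in the picture. A call takes as long as a camera call. They do not tell look-alikes from the thing itself.
- robot.spot_in(camera, query): "extent" ([left, top, right, bottom] in pixels, round what is visible of it).
- robot.pinpoint(camera, query): "pixel" ([column, row] in pixels: a listed point, or the origin of a listed thing).
The state is a dict: "clock": time; "joint_positions": joint angles; "dq": joint speeds; "effort": joint torques, N m; "ee_pos": TCP position; "eef_rot": TCP orientation; "contact_force": force on the tool from outside, world axes, zero at the start; "wrist_torque": the same for the moment, N m; "finger_gap": opening from 0.0 (shut) to 1.0 (fully open); "gripper_force": force on a finger pad.
Only numpy, scipy, OpenCV 4.12 (cv2) and the standard library are available. Lean on these libraries where they do the work, as an engineer would, in place of code of your own. Each camera call takes 0.05 s, during which the arm holds its last target. There are 200 camera calls.

## Task

Before loading the bench lift, press its red mushroom stop down until it stays down. With it down, stack every full-length wooden slat on the lift's deck as a square crib: the first two lie centred on the two black rubber strips, and each further pair lies flat and centred squarely across the pair below, as far apart as the strips are; a slat left over goes alone in the next layer, on either side. When the crib stands, twist the stop head clockwise, an eighth of a turn or a little more, so that it comes back up, and leave the wood offcut and the filter can where they are.

Things in the scene. Friction and masses are not known exactly. Their poses are not given: they have to be found in the camera images.
- slat1: hardwood packing slat, a plain pale bar 150 x 30 x 18 mm, about 60 g, lying flat on the bench; origin at its centre, x along its length, y across its width, z through its thickness. Only 4 to 6 of the six slats are there; all are alike
- slat2: hardwood packing slat, a plain pale bar 150 x 30 x 18 mm, about 60 g, lying flat on the bench; origin at its centre, x along its length, y across its width, z through its thickness. Only 4 to 6 of the six slats are there; all are alike
- slat3: hardwood packing slat, a plain pale bar 150 x 30 x 18 mm, about 60 g, lying flat on the bench; origin at its centre, x along its length, y across its width, z through its thickness. Only 4 to 6 of the six slats are there; all are alike
- slat4: hardwood packing slat, a plain pale bar 150 x 30 x 18 mm, about 60 g, lying flat on the bench; origin at its centre, x along its length, y across its width, z through its thickness. Only 4 to 6 of the six slats are there; all are alike
- slat5: hardwood packing slat, a plain pale bar 150 x 30 x 18 mm, about 60 g, lying flat on the bench; origin at its centre, x along its length, y across its width, z through its thickness. Only 4 to 6 of the six slats are there; all are alike
- slat6: hardwood packing slat, a plain pale bar 150 x 30 x 18 mm, about 60 g, lying flat on the bench; origin at its centre, x along its length, y across its width, z through its thickness. Only 4 to 6 of the six slats are there; all are alike
- deck (a point): centre of the top of the lifting plate (steel deck 220 mm along x by 200 mm along y, fixed, 40 mm above the bench; this point is on its top face). Its x axis runs along the two flat black rubber strips let into the deck (160 x 34 mm each, no height to speak of), whose centre lines lie 50 mm either side, at y = +50 and -50 mm; z is up
- rest1l (a point): where the centre of a slat of layer 1 belongs: 9 mm above the deck, 50 mm from its centre towards +y of the deck; the slat there runs along the deck's x axis
- rest1r (a point): where the centre of a slat of layer 1 belongs: 9 mm above the deck, 50 mm from its centre towards -y of the deck; the slat there runs along the deck's x axis
- rest2f (a point): where the centre of a slat of layer 2 belongs: 27 mm above the deck, 50 mm from its centre towards +x of the deck; the slat there runs along the deck's y axis
- rest2n (a point): where the centre of a slat of layer 2 belongs: 27 mm above the deck, 50 mm from its centre towards -x of the deck; the slat there runs along the deck's y axis
- rest3l (a point): where the centre of a slat of layer 3 belongs: 45 mm above the deck, 50 mm from its centre towards +y of the deck; the slat there runs along the deck's x axis
- rest3r (a point): where the centre of a slat of layer 3 belongs: 45 mm above the deck, 50 mm from its centre towards -y of the deck; the slat there runs along the deck's x axis
- head_top (a point): centre of the top of the red mushroom head of the stop switch: a round head 40 mm across and 16 mm tall, on a stem on a fixed yellow box (80 x 80 mm, top 50 mm above the bench). Head released: its top is 80 mm above the bench, its underside 14 mm above the box; pressed (about 6 N) it goes down 6 mm and stays down by itself. z is up the axis; its x axis, marked by a white line, turns with the head
- head (a joint): how far the mushroom head is turned, in rad: 0 as found, up to 1.1, clockwise seen from above; takes less than 0.1 N m. It stays where it is turned. The turn works as a screw: the head rises 7.5 mm per rad, so after a press a turn of 0.8 to 1.1 rad brings it up again; let the hand rise with it
- offcut: bystander: a stubby wood offcut 60 x 45 x 25 mm, not a slat; origin at the centre of its underside
- filter: bystander: oil filter can, 72 mm across and 85 mm tall, standing; origin at the centre of its underside
There are look-alikes about, which are no part of the job. What is shaped like the slat4 but purple is not meant. What is shaped like the slat5 but blue or purple is not meant.

How it is judged (in metres and radians):
On the way, in this order (a step that is already met when the one before it is completed fails the run):
1. the stop is pressed down (more than 4.5 of its 6 mm) while no slat is on the deck yet (height (world z) of head_top below 0.0755 m and horizontal distance between each of slat1, slat2, slat3, slat4, slat5, slat6 and deck above 0.13 m), for 0.2 s.
2. the crib stands with every slat in it, the stop still down (height (world z) of head_top below 0.0755 m and angle between the z axis of each of slat1, slat2, slat3, slat4, slat5, slat6 and the z axis of deck, either way round below 0.1 rad and linear speed of each of slat1, slat2, slat3, slat4, slat5, slat6 below 0.02 m/s and ((angle between the x axis of slat1 and the x axis of deck, either way round below 0.16 rad and (distance between slat1 and rest1l below 0.017 m or distance between slat1 and rest1r below 0.017 m or distance between slat1 and rest3l below 0.017 m or distance between slat1 and rest3r below 0.017 m)) or (angle between the x axis of slat1 and the y axis of deck, either way round below 0.16 rad and (distance between slat1 and rest2f below 0.017 m or distance between slat1 and rest2n below 0.017 m))) and ((angle between the x axis of slat2 and the x axis of deck, either way round below 0.16 rad and (distance between slat2 and rest1l below 0.017 m or distance between slat2 and rest1r below 0.017 m or distance between slat2 and rest3l below 0.017 m or distance between slat2 and rest3r below 0.017 m)) or (angle between the x axis of slat2 and the y axis of deck, either way round below 0.16 rad and (distance between slat2 and rest2f below 0.017 m or distance between slat2 and rest2n below 0.017 m))) and ((angle between the x axis of slat3 and the x axis of deck, either way round below 0.16 rad and (distance between slat3 and rest1l below 0.017 m or distance between slat3 and rest1r below 0.017 m or distance between slat3 and rest3l below 0.017 m or distance between slat3 and rest3r below 0.017 m)) or (angle between the x axis of slat3 and the y axis of deck, either way round below 0.16 rad and (distance between slat3 and rest2f below 0.017 m or distance between slat3 and rest2n below 0.017 m))) and ((angle between the x axis of slat4 and the x axis of deck, either way round below 0.16 rad and (distance between slat4 and rest1l below 0.017 m or distance between slat4 and rest1r below 0.017 m or distance between slat4 and rest3l below 0.017 m or distance between slat4 and rest3r below 0.017 m)) or (angle between the x axis of slat4 and the y axis of deck, either way round below 0.16 rad and (distance between slat4 and rest2f below 0.017 m or distance between slat4 and rest2n below 0.017 m))) and ((angle between the x axis of slat5 and the x axis of deck, either way round below 0.16 rad and (distance between slat5 and rest1l below 0.017 m or distance between slat5 and rest1r below 0.017 m or distance between slat5 and rest3l below 0.017 m or distance between slat5 and rest3r below 0.017 m)) or (angle between the x axis of slat5 and the y axis of deck, either way round below 0.16 rad and (distance between slat5 and rest2f below 0.017 m or distance between slat5 and rest2n below 0.017 m))) and ((angle between the x axis of slat6 and the x axis of deck, either way round below 0.16 rad and (distance between slat6 and rest1l below 0.017 m or distance between slat6 and rest1r below 0.017 m or distance between slat6 and rest3l below 0.017 m or distance between slat6 and rest3r below 0.017 m)) or (angle between the x axis of slat6 and the y axis of deck, either way round below 0.16 rad and (distance between slat6 and rest2f below 0.017 m or distance between slat6 and rest2n below 0.017 m)))), for 0.3 s.
3. the stop head has been turned by more than 0.6 rad and has come up to within 2 mm of released (value of joint head above 0.6 rad and height (world z) of head_top above 0.078 m), for 0.2 s.
At the end, for the whole second after the job is handed in: Every slat lies flat and at rest in the crib, its centre within 17 mm of one of the six resting places and squared within 0.16 rad: layers 1 and 3 along the strips, layer 2 across; the stop head is turned over 0.6 rad and up to within 2 mm (all of step 3 and angle between the z axis of each of slat1, slat2, slat3, slat4, slat5, slat6 and the z axis of deck, either way round below 0.1 rad and linear speed of each of slat1, slat2, slat3, slat4, slat5, slat6 below 0.02 m/s and ((angle between the x axis of slat1 and the x axis of deck, either way round below 0.16 rad and (distance between slat1 and rest1l below 0.017 m or distance between slat1 and rest1r below 0.017 m or distance between slat1 and rest3l below 0.017 m or distance between slat1 and rest3r below 0.017 m)) or (angle between the x axis of slat1 and the y axis of deck, either way round below 0.16 rad and (distance between slat1 and rest2f below 0.017 m or distance between slat1 and rest2n below 0.017 m))) and ((angle between the x axis of slat2 and the x axis of deck, either way round below 0.16 rad and (distance between slat2 and rest1l below 0.017 m or distance between slat2 and rest1r below 0.017 m or distance between slat2 and rest3l below 0.017 m or distance between slat2 and rest3r below 0.017 m)) or (angle between the x axis of slat2 and the y axis of deck, either way round below 0.16 rad and (distance between slat2 and rest2f below 0.017 m or distance between slat2 and rest2n below 0.017 m))) and ((angle between the x axis of slat3 and the x axis of deck, either way round below 0.16 rad and (distance between slat3 and rest1l below 0.017 m or distance between slat3 and rest1r below 0.017 m or distance between slat3 and rest3l below 0.017 m or distance between slat3 and rest3r below 0.017 m)) or (angle between the x axis of slat3 and the y axis of deck, either way round below 0.16 rad and (distance between slat3 and rest2f below 0.017 m or distance between slat3 and rest2n below 0.017 m))) and ((angle between the x axis of slat4 and the x axis of deck, either way round below 0.16 rad and (distance between slat4 and rest1l below 0.017 m or distance between slat4 and rest1r below 0.017 m or distance between slat4 and rest3l below 0.017 m or distance between slat4 and rest3r below 0.017 m)) or (angle between the x axis of slat4 and the y axis of deck, either way round below 0.16 rad and (distance between slat4 and rest2f below 0.017 m or distance between slat4 and rest2n below 0.017 m))) and ((angle between the x axis of slat5 and the x axis of deck, either way round below 0.16 rad and (distance between slat5 and rest1l below 0.017 m or distance between slat5 and rest1r below 0.017 m or distance between slat5 and rest3l below 0.017 m or distance between slat5 and rest3r below 0.017 m)) or (angle between the x axis of slat5 and the y axis of deck, either way round below 0.16 rad and (distance between slat5 and rest2f below 0.017 m or distance between slat5 and rest2n below 0.017 m))) and ((angle between the x axis of slat6 and the x axis of deck, either way round below 0.16 rad and (distance between slat6 and rest1l below 0.017 m or distance between slat6 and rest1r below 0.017 m or distance between slat6 and rest3l below 0.017 m or distance between slat6 and rest3r below 0.017 m)) or (angle between the x axis of slat6 and the y axis of deck, either way round below 0.16 rad and (distance between slat6 and rest2f below 0.017 m or distance between slat6 and rest2n below 0.017 m)))); the robot touches nothing.
It fails at once if the offcut is shoved more than 50 mm (distance of offcut from where it was at the start of the episode above 0.05 m).
It fails at once if the filter is shoved more than 50 mm (distance of filter from where it was at the start of the episode above 0.05 m).
Of slat1, slat2, slat3, slat4, slat5, slat6 only 4 to 6 are there at a start; the rules pass over those that are not, and their reading is None.
At some moment in a run one of slat1, slat2, slat3, slat4, slat5, slat6 may be knocked a few centimetres aside while the robot is not near it.
Once in a run the grip may slacken for a moment while it holds something.
It also fails if it takes over 210 s, if anything falls off the work surface, if the arm or the gripper's body presses on something with over 40 N, if the wrist force passes 120 N, or if a joint passes its speed limit or range.

## Working session

There is one attempt and no reset: what is moved stays moved. The work goes in short steps, Python scripts to look and compute and a tool call to move; the robot and the scene stay as the last step left them, time stands still between calls to the robot, and variables do not carry over. Pictures are saved under pics/ and viewed, at most 14 in all, crops included, and the job is handed in when it is done.

Besides the shell and the picture viewer there is one more tool, called after "Request:" by a JSON object that holds its "api" and its "payload". play_rows: Moves the arm, as the interface text tells. Shift numbers are shares of 0.6 m and turn numbers shares of 2 pi rad, none past 1 either way. Its arguments: {"type":"object","properties":{"commands":{"type":"array"},"newtons":{"type":"number"}},"required":["commands"]}

```bash
mkdir -p pics; ls; cat > h.py <<'E'
import numpy as np, cv2
from workcell import robot
def grab(n,save=None):
    ci=robot.camera_info(n); im,d=robot.grab_frame(n)
    if save: cv2.imwrite('pics/'+save+'.png',im[:,:,::-1])
    h,w=d.shape; u,v=np.meshgrid(np.arange(w),np.arange(h))
    P=np.stack([(u-ci['cx'])/ci['fx']*d,(v-ci['cy'])/ci['fy']*d,d],-1)
    E=np.array(ci['extrinsics']); W=P@E[:3,:3].T+E[:3,3]
    W[d==0]=np.nan
    return im,d,W
E
python3 - <<'E'
from h import *
for n in('top','side'):
    im,d,W=grab(n,n+'0'); np.savez(n+'0',im=im,W=W)
    print(n,np.array(robot.camera_info(n)['extrinsics']).round(3).tolist())
o=robot.get_obs();print(o['clock'],o['ee_pos'],o['finger_gap'],np.array(o['eef_rot']).round(3).tolist(),o['contact_force'])
E
```

```text
pics
top [[-0.02, -0.994, 0.108, 0.362], [-1.0, 0.021, 0.007, 0.097], [-0.009, -0.108, -0.994, 1.685], [0.0, 0.0, 0.0, 1.0]]
side [[0.87, -0.39, 0.302, -0.056], [-0.493, -0.668, 0.557, -1.038], [-0.016, -0.633, -0.774, 1.646], [0.0, 0.0, 0.0, 1.0]]
0.1 [0.19987732 0.64433987 0.21586582] 1.001764536598225 [[-0.955, 0.296, -0.0], [0.296, 0.955, -0.001], [-0.0, -0.001, -1.0]] [ 0.01664392 -0.40901229 -0.20860484]
```

View pics/top0.png

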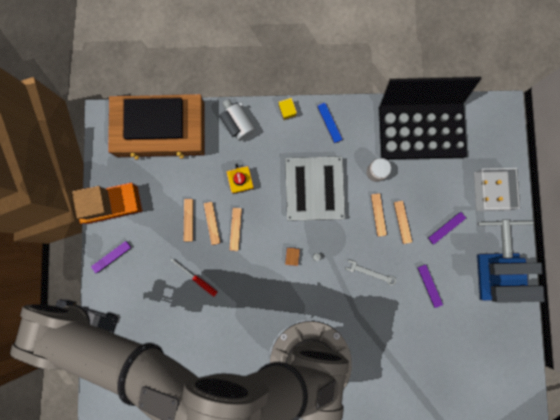

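View pics/side0.png

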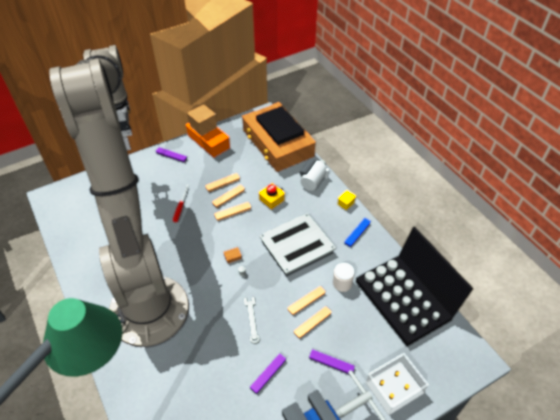

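Top view: five pale slats at (188,220), (211,222), (236,229), (378,214), (402,222). Candidates that could be confused with them are the purple bars (112,257), (446,227), (430,285), the blue bar (330,123) and the stubby offcut (292,256), and I exclude all of these. The stop is at (240,179), the deck at (315,187) with strips at (300,187) and (328,187), and the filter at (380,168). The side view agrees that there are five.

```bash
cat >> h.py <<'E'
def slats(im,W,zmin=.008,minA=40):
    hsv=cv2.cvtColor(im,cv2.COLOR_RGB2HSV)
    m=((hsv[...,0]<25)&(hsv[...,1]>50)&(hsv[...,1]<165)&(hsv[...,2]>120)&(W[...,2]>zmin)&(W[...,2]<.13)&(W[...,0]>.2)&(W[...,0]<.9)&(abs(W[...,1])<.7)).astype(np.uint8)
    n,l,s,c=cv2.connectedComponentsWithStats(m)
    out=[]
    for i in range(1,n):
        if s[i,4]<minA: continue
        p=W[l==i]; z=np.median(p[:,2]); 
        p=p[abs(p[:,2]-z)<.006]
        r=cv2.minAreaRect((p[:,:2]*1000).astype(np.float32))
        (cx,cy),(w,h),a=r
        if w<h: a+=90; w,h=h,w
        out.append((round(cx),round(cy),round(z*1000),round(w),round(h),round((a+90)%180-90,1),tuple(c[i].round().astype(int).tolist()),s[i,4]))
    return out
E
python3 - <<'E'
from h import *
for n in('top','side'):
    f=np.load(n+'0.npz'); im,W=f['im'],f['W']
    print(n); [print(s) for s in slats(im,W)]
    hsv=cv2.cvtColor(im,cv2.COLOR_RGB2HSV)
    q=W
    red=((hsv[...,0]<8)|(hsv[...,0]>172))&(hsv[...,1]>150)&(q[...,2]>.07)&(q[...,2]<.095)&(q[...,0]>.3)
    print('red',red.sum(),np.nanmean(W[red],0).round(4),np.nanmin(W[red],0).round(3),np.nanmax(W[red],0).round(3))
    yel=(hsv[...,0]>20)&(hsv[...,0]<35)&(hsv[...,1]>150)&(abs(q[...,2]-.05)<.006)
    print('yel',cv2.minAreaRect((W[yel][:,:2]*1000).astype(np.float32)))
    c=(abs(q[...,2]-.04)<.006)&(abs(q[...,0]-.55)<.3)&(abs(q[...,1])<.25)
    m=cv2.morphologyEx(c.astype(np.uint8),cv2.MORPH_OPEN,np.ones((3,3)))
    N,l,s,_=cv2.connectedComponentsWithStats(m)
    i=1+np.argmax(s[1:,4]); p=W[l==i]
    print('deck',s[i],cv2.minAreaRect((p[:,:2]*1000).astype(np.float32)),np.median(p[:,2]))
    b=(l==i)&(hsv[...,2]<60)
    Nb,lb,sb,_=cv2.connectedComponentsWithStats(b.astype(np.uint8))
    for j in range(1,Nb):
        if sb[j,4]>60: print('strip',sb[j,4],cv2.minAreaRect((W[lb==j][:,:2]*1000).astype(np.float32)),W[lb==j].mean(0))
    print('head',robot.pinpoint(n,'head_top')[:2],'deck',robot.pinpoint(n,'deck')[:1],robot.pinpoint(n,'filter')[:1],robot.pinpoint(n,'offcut')[:1])
E
```

```text
top
(816, 676, 91, 168, 11, -0.1, (109, 128), np.int32(115))
(505, -251, 18, 149, 32, 7.2, (378, 214), np.int32(386))
(501, 418, 18, 146, 33, -1.6, (188, 219), np.int32(371))
(478, -335, 19, 149, 32, 10.0, (402, 222), np.int32(396))
(488, 336, 19, 149, 30, 10.2, (211, 223), np.int32(370))
(465, 253, 19, 149, 31, -5.2, (235, 229), np.int32(373))
(365, 56, 26, 59, 44, -8.1, (291, 257), np.int32(102))
red 64 [0.6329 0.2307 0.0794] [0.616 0.214 0.07 ] [0.652 0.249 0.089]
yel ((749.7762451171875, 145.800048828125), (99.69403839111328, 390.7315368652344), 53.106285095214844)
deck [ 285  157   60   63 2361] ((600.7135009765625, -28.110733032226562), (220.55905151367188, 199.86756896972656), 0.40886062383651733) 0.04079014096302891
strip 78 ((647.3455810546875, -77.02452087402344), (21.440940856933594, 56.899349212646484), 87.82062530517578) [ 0.64671407 -0.07458259  0.04092383]
strip 123 ((567.7310180664062, 20.972320556640625), (24.79559326171875, 80.36964416503906), 88.3886489868164) [0.5678632  0.01997345 0.04092814]
head [{'pixel': [241.9, 173.9], 'p': 0.7}] deck [{'pixel': [313.8, 189.
[... 304 characters left out ...]
), np.int32(189))
(461, 249, 16, 150, 36, -4.9, (234, 210), np.int32(168))
(362, 57, 23, 59, 46, -9.6, (231, 252), np.int32(61))
(502, -254, 17, 152, 33, 6.4, (309, 298), np.int32(201))
(474, -338, 17, 152, 31, 10.7, (315, 319), np.int32(224))
red 368 [1.8745 0.4338 0.0767] [ 0.618 -0.054  0.07 ] [1.992 1.172 0.091]
yel ((727.5640258789062, 185.46058654785156), (219.928466796875, 433.841552734375), 28.43484878540039)
deck [262 228  47  43 796] ((560.5630493164062, -29.68083953857422), (198.99241638183594, 146.03182983398438), 88.91019439697266) 0.04031799853000517
head [{'pixel': [273.5, 189.0], 'p': 0.57}] deck [{'pixel': [299.7, 243.4], 'p': 0.87}] [] [{'pixel': [233.5, 257.2], 'p': 0.47}]
```

Request:
{"api": "play_rows", "payload": {"commands": [[[0,0,0.0478],[0.7217,-0.689,0],0],[[0,0,0.0478],[0.7217,-0.689,0],0],[[0,0,0.0478],[0.7217,-0.689,0],0],[[0,0,0.0478],[0.7217,-0.689,0],0],[[0,0,0.0478],[0.7217,-0.689,0],0],[[0,0,0.0478],[0.7217,-0.689,0],0],[[0,0,0.0478],[0.7217,-0.689,0],0],[[0,0,0.0478],[0.7217,-0.689,0],0]], "newtons": 30}}

```text
clock: 1.5
ee_pos: [0.563, 0.2979, 0.2168]
eef_rot: [[-1.0, 0.0, 0.0], [0.0, 1.0, 0.0], [-0.0, 0.0, -1.0]]
contact_force: [0.6, 1.2, 0.2]
finger_gap: 0.184
gripper_force: 0.0
```

Request:
{"api": "play_rows", "payload": {"commands": [[[0,0,0],[0,0,0],0],[[0,0,0],[0,0,0],0]]}}

```text
clock: 1.75
ee_pos: [0.5615, 0.2995, 0.2163]
eef_rot: [[-1.0, 0.001, -0.0], [0.001, 1.0, 0.0], [0.0, 0.0, -1.0]]
contact_force: [-0.9, 0.2, 0.1]
finger_gap: 0.008
gripper_force: 0.0
```

```bash
python3 - <<'E'
from h import *
im,d,W=grab('wrist','w1'); print(np.array(robot.camera_info('wrist')['extrinsics']).round(3).tolist())
[print(s) for s in slats(im,W,minA=400)]
hsv=cv2.cvtColor(im,cv2.COLOR_RGB2HSV);q=W
red=((hsv[...,0]<8)|(hsv[...,0]>172))&(hsv[...,1]>120)&(abs(q[...,2]-.08)<.006)
print(red.sum(),cv2.minEnclosingCircle((W[red][:,:2]*1000).astype(np.float32)),np.nanmedian(W[red],0))
E
```

```text
[[-0.0, 0.97, 0.244, 0.491], [1.0, 0.0, 0.002, 0.3], [0.002, 0.244, -0.97, 0.384], [0.0, 0.0, 0.0, 1.0]]
(464, 253, 17, 150, 30, -5.1, (230, 88), np.int32(4773))
(486, 336, 17, 150, 30, 10.4, (311, 112), np.int32(4445))
(499, 419, 17, 149, 31, -0.6, (392, 125), np.int32(4302))
728 ((633.756591796875, 232.69789123535156), 20.914960861206055) [0.62689539 0.23546192 0.07891201]
```

View pics/w1.png

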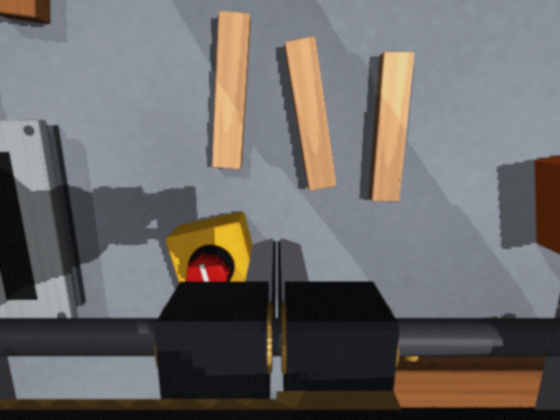

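The wrist view shows three pale wood slats at (230,88), (311,112) and (392,125), which confirms the choice. The red head is at (210,265).

Request:
{"api": "play_rows", "payload": {"commands": [[[0,0,0],[0.121,-0.112,0],0],[[0,0,0],[0.121,-0.112,0],0],[[0,0,0],[0.121,-0.112,-0.1],0],[[0,0,0],[0.121,-0.112,-0.185],0],[[0,0,0],[0.121,-0.112,-0.2],0],[[0,0,0],[0.121,-0.112,-0.21],0],[[0,0,0],[0.121,-0.112,-0.215],0],[[0,0,0],[0.121,-0.112,-0.22],0]]}}

```text
clock: 2.8
ee_pos: [0.6348, 0.2333, 0.0863]
eef_rot: [[-1.0, -0.0, 0.002], [-0.0, 1.0, 0.002], [-0.002, 0.002, -1.0]]
contact_force: [-2.7, 1.2, 5.5]
finger_gap: 0.004
gripper_force: 2.6
```

Request:
{"api": "play_rows", "payload": {"commands": [[[0,0,0],[0,0,0],0],[[0,0,0],[0,0,-0.003],0],[[0,0,0],[0,0,-0.003],0],[[0,0,0],[0,0,-0.003],0]]}}

```text
clock: 3.3
ee_pos: [0.635, 0.2331, 0.0848]
eef_rot: [[-1.0, 0.0, 0.002], [0.0, 1.0, 0.002], [-0.002, 0.002, -1.0]]
contact_force: [-4.9, 1.6, 17.5]
finger_gap: 0.003
gripper_force: 8.3
```

Request:
{"api": "play_rows", "payload": {"commands": [[[0,0,0],[0,0,0.1],0],[[0,0,0],[0,0,0.2],0],[[0,0,0],[-0.1,0.06,0.23],0.65],[[0,0,0],[-0.16,0.11,0.23],0.65],[[0,0,0],[-0.16,0.11,0.23],0.65],[[0,0,0],[-0.16,0.11,0.23],0.65]]}}

```text
clock: 4.05
ee_pos: [0.5388, 0.2979, 0.2213]
eef_rot: [[-1.0, 0.001, 0.001], [0.001, 1.0, 0.0], [-0.001, 0.0, -1.0]]
contact_force: [0.4, 0.2, 0.1]
finger_gap: 0.395
gripper_force: 0.0
```

```bash
python3 - <<'E'
from h import *
im,d,W=grab('wrist','w2')
hsv=cv2.cvtColor(im,cv2.COLOR_RGB2HSV);q=W
red=((hsv[...,0]<8)|(hsv[...,0]>172))&(hsv[...,1]>120)&(abs(q[...,2]-.077)<.008)&(q[...,0]>.6)
print(red.sum(),cv2.minEnclosingCircle((W[red][:,:2]*1000).astype(np.float32)),np.nanmedian(W[red],0))
[print(s) for s in slats(im,W,minA=400)]
im,d,W=grab('top');[print(s) for s in slats(im,W)];print(robot.get_obs()['ee_pos'],robot.get_obs()['finger_gap'])
E
```

```text
30 ((622.6285400390625, 220.14266967773438), 5.119770050048828) [0.62255661 0.2190486  0.07202518]
(463, 253, 17, 150, 30, -5.0, (233, 112), np.int32(4417))
(486, 336, 17, 150, 30, 10.4, (311, 134), np.int32(4161))
(499, 419, 17, 149, 30, -0.9, (390, 147), np.int32(4044))
(816, 671, 90, 169, 20, -0.3, (109, 127), np.int32(126))
(505, -251, 19, 150, 31, 6.6, (378, 214), np.int32(375))
(478, -335, 18, 150, 31, 10.5, (402, 222), np.int32(392))
(466, 420, 18, 75, 30, 5.5, (187, 232), np.int32(151))
(364, 56, 26, 58, 44, -7.5, (291, 257), np.int32(109))
[0.53925052 0.29704807 0.22078821] 0.4782255820498162
```

Request:
{"api": "play_rows", "payload": {"commands": [[[0,0,-0.014],[-0.126,-0.073,0],0.65],[[0,0,-0.014],[-0.126,-0.073,-0.06],0.65],[[0,0,-0.014],[-0.126,-0.073,-0.16],0.65],[[0,0,-0.014],[-0.126,-0.073,-0.25],0.65],[[0,0,-0.014],[-0.126,-0.073,-0.32],0.65],[[0,0,-0.014],[-0.126,-0.073,-0.344],0.65],[[0,0,-0.014],[-0.126,-0.073,-0.344],0.65],[[0,0,-0.014],[-0.126,-0.073,-0.344],0.2]]}}

```text
clock: 5.15
ee_pos: [0.4637, 0.2547, 0.0157]
eef_rot: [[-0.996, 0.089, 0.002], [0.089, 0.996, 0.001], [-0.002, 0.001, -1.0]]
contact_force: [-0.5, 0.7, 1.0]
finger_gap: 0.576
gripper_force: 0.0
```

Request:
{"api": "play_rows", "payload": {"commands": [[[0,0,0],[0,0,0],0],[[0,0,0],[0,0,0],0],[[0,0,0],[0,0,0],0]]}}

```text
clock: 5.52
ee_pos: [0.4629, 0.2546, 0.0149]
eef_rot: [[-0.996, 0.088, 0.001], [0.088, 0.996, 0.001], [-0.001, 0.001, -1.0]]
contact_force: [-2.5, -0.8, 9.4]
finger_gap: 0.312
gripper_force: 30.0
```

Request:
{"api": "play_rows", "payload": {"commands": [[[0,0,0],[0,0,0.05],0],[[0,0,0],[0,0,0.15],0],[[0,0,0.0155],[0.05,-0.09,0.18],0],[[0,0,0.0155],[0.1,-0.17,0.18],0],[[0,0,0.0155],[0.15,-0.25,0.18],0],[[0,0,0.0155],[0.2,-0.33,0.18],0],[[0,0,0.0155],[0.23,-0.388,0.18],0],[[0,0,0.0155],[0.23,-0.388,0.18],0]]}}

```text
clock: 6.52
ee_pos: [0.6014, 0.0181, 0.1223]
eef_rot: [[-1.0, -0.004, 0.0], [-0.004, 1.0, -0.001], [-0.0, -0.001, -1.0]]
contact_force: [-1.1, 0.5, -1.1]
finger_gap: 0.316
gripper_force: 30.0
```

```bash
python3 - <<'E'
from h import *
im,d,W=grab('wrist','w3'); np.savez('w3',im=im,W=W)
print(robot.get_obs()['ee_pos'],robot.get_obs()['finger_gap'])
[print(s) for s in slats(im,W,minA=300)]
hsv=cv2.cvtColor(im,cv2.COLOR_RGB2HSV)
c=(abs(W[...,2]-.04)<.004); b=c&(hsv[...,2]<60)
Nb,lb,sb,_=cv2.connectedComponentsWithStats(b.astype(np.uint8))
for j in range(1,Nb):
    if sb[j,4]>300: print('strip',sb[j],cv2.minAreaRect((W[lb==j][:,:2]*1000).astype(np.float32)))
p=W[cv2.morphologyEx(c.astype(np.uint8),cv2.MORPH_OPEN,np.ones((5,5)))>0];print(p.min(0),p.max(0))
E
```

```text
[0.60066967 0.0203286  0.12210309] 0.31331747717082836
(579, 18, 125, 104, 30, 0.3, (278, 201), np.int32(10886))
(665, 18, 125, 30, 22, -89.3, (276, 371), np.int32(1707))
strip [ 113  105   62  176 7866] ((586.0564575195312, -78.86917114257812), (131.78897094726562, 34.731136322021484), 0.13858598470687866)
strip [258 105  46   7 321] ((521.8133544921875, 20.580732345581055), (4.0935492515563965, 31.130767822265625), 0.17732077836990356)
[ 0.48840137 -0.12993153  0.03602194] [0.68425738 0.20151815 0.04393035]
```

View pics/w3.png

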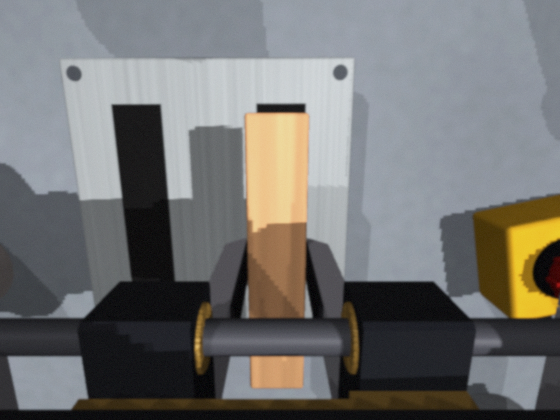

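The wrist view shows the held slat centred over the left strip (strip end at (281,108)). The right strip is at (145,190) and the yellow box is off to the right.

Request:
{"api": "play_rows", "payload": {"commands": [[[0,0,0],[-0.002,0.001,-0.06],0],[[0,0,0],[-0.002,0.001,-0.1],0],[[0,0,0],[-0.002,0.001,-0.112],0],[[0,0,0],[-0.002,0.001,-0.112],0],[[0,0,0],[-0.002,0.001,-0.112],0],[[0,0,0],[-0.002,0.001,-0.112],0.6],[[0,0,0],[-0.002,0.001,-0.112],0.6],[[0,0,0],[-0.002,0.001,-0.112],0.6]]}}

```text
clock: 7.58
ee_pos: [0.5995, 0.0222, 0.0552]
eef_rot: [[-1.0, -0.009, 0.0], [-0.009, 1.0, 0.0], [-0.0, 0.0, -1.0]]
contact_force: [0.2, 0.0, -0.1]
finger_gap: 0.587
gripper_force: 0.0
```

Request:
{"api": "play_rows", "payload": {"commands": [[[0,0,0],[0,0,0.09],0.6],[[0,0,0],[0,0,0.19],0.65],[[0,0,0.0275],[-0.03,0.09,0.22],0.65],[[0,0,0.0275],[-0.06,0.18,0.25],0.65],[[0,0,0.0275],[-0.09,0.27,0.27],0.65],[[0,0,0.0275],[-0.12,0.36,0.27],0.65],[[0,0,0.0275],[-0.15,0.45,0.27],0.65],[[0,0,0.0275],[-0.15,0.5,0.27],0.65]]}}

```text
clock: 8.57
ee_pos: [0.5076, 0.3254, 0.2172]
eef_rot: [[-0.983, -0.184, -0.0], [-0.184, 0.983, 0.001], [0.0, 0.001, -1.0]]
contact_force: [0.1, -1.0, -0.2]
finger_gap: 0.645
gripper_force: 0.0
```

```bash
cat > look.py <<'E'
from h import *
import sys
for n in sys.argv[1:]:
    im,d,W=grab(n); o=robot.get_obs()
    R=np.array(o['eef_rot']); print(n,o['clock'],'ee',np.array(o['ee_pos']).round(4),'yaw',np.degrees(np.arctan2(R[1,1],R[0,1])).round(1)-90,'gap',round(o['finger_gap'],3))
    [print(s) for s in slats(im,W,minA=400 if n=='wrist' else 40)]
E
python3 look.py wrist top
```

```text
wrist 8.625 ee [0.5076 0.3285 0.217 ] yaw 10.700000000000003 gap 0.65
(486, 336, 17, 149, 29, 10.6, (290, 167), np.int32(3799))
(490, 419, 17, 131, 30, -0.3, (366, 184), np.int32(3113))
top 8.675 ee [0.5082 0.326  0.2168] yaw 10.700000000000003 gap 0.653
(815, 673, 92, 167, 16, 1.0, (109, 128), np.int32(118))
(602, 25, 59, 147, 29, 0.1, (300, 186), np.int32(355))
(505, -251, 18, 150, 32, 6.7, (378, 214), np.int32(388))
(477, -335, 19, 149, 32, 10.7, (402, 222), np.int32(391))
(365, 56, 26, 59, 44, -7.5, (291, 256), np.int32(109))
```

Request:
{"api": "play_rows", "payload": {"commands": [[[0,0,0],[-0.037,0.017,-0.08],0.65],[[0,0,0],[-0.037,0.017,-0.17],0.65],[[0,0,0],[-0.037,0.017,-0.26],0.65],[[0,0,0],[-0.037,0.017,-0.32],0.65],[[0,0,0],[-0.037,0.017,-0.337],0.65],[[0,0,0],[-0.037,0.017,-0.337],0.5],[[0,0,0],[-0.037,0.017,-0.337],0],[[0,0,0],[-0.037,0.017,-0.337],0]]}}

```text
clock: 9.68
ee_pos: [0.4879, 0.3329, 0.0163]
eef_rot: [[-0.984, -0.181, 0.002], [-0.181, 0.984, 0.001], [-0.002, 0.001, -1.0]]
contact_force: [-0.9, 1.2, 0.8]
finger_gap: 0.366
gripper_force: 0.4
```

Request:
{"api": "play_rows", "payload": {"commands": [[[0,0,0],[0,0,0],0],[[0,0,0],[0,0,0],0]]}}

```text
clock: 9.93
ee_pos: [0.4878, 0.3329, 0.016]
eef_rot: [[-0.984, -0.181, 0.001], [-0.181, 0.984, 0.001], [-0.001, 0.001, -1.0]]
contact_force: [-1.5, -0.2, 9.1]
finger_gap: 0.311
gripper_force: 30.0
```

Request:
{"api": "play_rows", "payload": {"commands": [[[0,0,0],[0,0,0.06],0],[[0,0,0],[0.01,-0.03,0.15],0],[[0,0,-0.028],[0.03,-0.12,0.18],0],[[0,0,-0.028],[0.06,-0.21,0.18],0],[[0,0,-0.028],[0.09,-0.3,0.18],0],[[0,0,-0.028],[0.12,-0.4,0.18],0],[[0,0,-0.028],[0.15,-0.49,0.18],0],[[0,0,-0.028],[0.17,-0.58,0.18],0]]}}

```text
clock: 10.92
ee_pos: [0.5899, -0.0174, 0.1234]
eef_rot: [[-1.0, -0.006, 0.001], [-0.006, 1.0, 0.0], [-0.001, 0.0, -1.0]]
contact_force: [0.6, 0.3, 0.1]
finger_gap: 0.316
gripper_force: 30.0
```

Request:
{"api": "play_rows", "payload": {"commands": [[[0,0,0],[0.02,-0.107,0],0],[[0,0,0],[0.02,-0.107,0],0],[[0,0,0],[0.02,-0.107,-0.05],0],[[0,0,0],[0.02,-0.107,-0.05],0]]}}

```text
clock: 11.42
ee_pos: [0.5999, -0.0791, 0.0916]
eef_rot: [[-1.0, -0.006, -0.003], [-0.006, 1.0, 0.0], [0.003, 0.0, -1.0]]
contact_force: [0.1, -0.4, 0.5]
finger_gap: 0.311
gripper_force: 30.0
```

```bash
python3 look.py wrist
```

```text
wrist 11.475 ee [ 0.6007 -0.0792  0.0928] yaw 0.4000000000000057 gap 0.315
(518, -251, 17, 122, 32, 6.3, (25, 107), np.int32(7038))
(577, -79, 93, 106, 30, 0.4, (277, 192), np.int32(10221))
(584, 23, 57, 117, 31, 0.6, (448, 200), np.int32(8612))
(664, -79, 93, 30, 20, 89.7, (277, 369), np.int32(1488))
```

Request:
{"api": "play_rows", "payload": {"commands": [[[0,0,0],[0.001,0,-0.04],0],[[0,0,0],[0.001,0,-0.06],0],[[0,0,0],[0.001,0,-0.06],0],[[0,0,0],[0.001,0,-0.06],0],[[0,0,0],[0.001,0,-0.06],0.6],[[0,0,0],[0.001,0,-0.06],0.6],[[0,0,0],[0.001,0,-0.06],0.6]]}}

```text
clock: 12.35
ee_pos: [0.6019, -0.0798, 0.0571]
eef_rot: [[-1.0, -0.006, 0.0], [-0.006, 1.0, -0.0], [-0.0, -0.0, -1.0]]
contact_force: [0.9, -0.0, -0.4]
finger_gap: 0.588
gripper_force: 0.0
```

Request:
{"api": "play_rows", "payload": {"commands": [[[0,0,0],[0,0,0.09],0.6],[[0,0,0],[0,0,0.19],0.65],[[0,0,0.0172],[-0.06,-0.06,0.25],0.65],[[0,0,0.0172],[-0.1,-0.14,0.27],0.65],[[0,0,0.0172],[-0.12,-0.22,0.27],0.65],[[0,0,0.0172],[-0.13,-0.287,0.27],0.65],[[0,0,0.0172],[-0.13,-0.287,0.27],0.65]]}}

```text
clock: 13.22
ee_pos: [0.5227, -0.2553, 0.2191]
eef_rot: [[-0.994, -0.109, 0.0], [-0.109, 0.994, -0.001], [-0.0, -0.001, -1.0]]
contact_force: [0.2, 0.6, 0.4]
finger_gap: 0.652
gripper_force: 0.0
```

```bash
python3 look.py wrist top
```

```text
wrist 13.275 ee [ 0.5234 -0.2531  0.2189] yaw 6.400000000000006 gap 0.651
(476, -336, 17, 150, 31, 10.1, (204, 131), np.int32(4324))
(504, -252, 17, 149, 30, 6.6, (281, 167), np.int32(3907))
(559, -80, 58, 67, 30, 0.2, (446, 249), np.int32(1869))
(570, 23, 58, 91, 31, 0.3, (542, 268), np.int32(2085))
top 13.325 ee [ 0.5238 -0.2518  0.2188] yaw 6.5 gap 0.65
(816, 675, 91, 167, 13, -1.7, (109, 128), np.int32(116))
(602, -79, 57, 150, 31, 0.0, (329, 187), np.int32(451))
(602, 24, 58, 148, 30, 0.6, (300, 187), np.int32(424))
(501, 418, 19, 145, 30, -1.0, (188, 219), np.int32(375))
(471, -255, 19, 82, 31, 7.3, (380, 224), np.int32(211))
(365, 56, 25, 59, 44, -7.5, (291, 256), np.int32(95))
```

Request:
{"api": "play_rows", "payload": {"commands": [[[0,0,0],[-0.032,0,-0.08],0.65],[[0,0,0],[-0.032,0,-0.17],0.65],[[0,0,0],[-0.032,0,-0.26],0.65],[[0,0,0],[-0.032,0,-0.32],0.65],[[0,0,0],[-0.032,0,-0.34],0.65],[[0,0,0],[-0.032,0,-0.34],0.5],[[0,0,0],[-0.032,0,-0.34],0],[[0,0,0],[-0.032,0,-0.34],0]]}}

```text
clock: 14.32
ee_pos: [0.5055, -0.2522, 0.0162]
eef_rot: [[-0.994, -0.114, 0.002], [-0.114, 0.994, -0.001], [-0.002, -0.001, -1.0]]
contact_force: [-0.2, 0.7, 0.2]
finger_gap: 0.364
gripper_force: 0.0
```

Request:
{"api": "play_rows", "payload": {"commands": [[[0,0,0],[0,0,0],0],[[0,0,0],[0,0,0],0]]}}

```text
clock: 14.58
ee_pos: [0.5053, -0.2521, 0.0159]
eef_rot: [[-0.994, -0.114, 0.002], [-0.114, 0.994, -0.0], [-0.002, -0.0, -1.0]]
contact_force: [-1.1, 0.7, 9.7]
finger_gap: 0.316
gripper_force: 30.0
```

Request:
{"api": "play_rows", "payload": {"commands": [[[0,0,0],[0,0,0.06],0],[[0,0,0],[0,0,0.15],0],[[0,0,0.029],[0.01,0.06,0.2],0],[[0,0,0.058],[0.04,0.12,0.2],0],[[0,0,0.087],[0.08,0.18,0.2],0],[[0,0,0.116],[0.12,0.24,0.2],0],[[0,0,0.145],[0.16,0.3,0.2],0],[[0,0,0.174],[0.2,0.36,0.2],0]]}}

```text
clock: 15.58
ee_pos: [0.6253, -0.0347, 0.1354]
eef_rot: [[-0.352, -0.936, 0.001], [-0.936, 0.352, -0.0], [0.0, -0.001, -1.0]]
contact_force: [1.2, -0.8, -0.8]
finger_gap: 0.314
gripper_force: 30.0
```

Request:
{"api": "play_rows", "payload": {"commands": [[[0,0,0.029],[0.02,0.014,0],0],[[0,0,0.0588],[0.041,0.014,0],0],[[0,0,0.0588],[0.041,0.014,0],0],[[0,0,0.0588],[0.041,0.014,0],0]]}}

```text
clock: 16.08
ee_pos: [0.6494, -0.028, 0.1351]
eef_rot: [[0.008, -1.0, 0.001], [-1.0, -0.008, 0.0], [-0.0, -0.001, -1.0]]
contact_force: [-0.4, -1.3, -0.5]
finger_gap: 0.314
gripper_force: 30.0
```

```bash
python3 look.py wrist
```

```text
wrist 16.125 ee [ 0.6504 -0.0289  0.1359] yaw -269.5 gap 0.316
(577, -80, 57, 102, 30, 0.0, (381, 150), np.int32(6207))
(563, 14, 57, 77, 15, -1.1, (391, 273), np.int32(1378))
```

Request:
{"api": "play_rows", "payload": {"commands": [[[0,0,0],[-0.001,0.002,-0.05],0],[[0,0,0],[-0.001,0.002,-0.09],0],[[0,0,0],[-0.001,0.002,-0.101],0],[[0,0,0],[-0.001,0.002,-0.101],0],[[0,0,0],[-0.001,0.002,-0.101],0],[[0,0,0],[-0.001,0.002,-0.101],0.55],[[0,0,0],[-0.001,0.002,-0.101],0.55],[[0,0,0],[-0.001,0.002,-0.101],0.55]]}}

```text
clock: 17.12
ee_pos: [0.6487, -0.0264, 0.0743]
eef_rot: [[0.006, -1.0, 0.0], [-1.0, -0.006, -0.0], [0.0, -0.0, -1.0]]
contact_force: [-0.5, 0.1, 0.6]
finger_gap: 0.545
gripper_force: 0.0
```

Request:
{"api": "play_rows", "payload": {"commands": [[[0,0,0],[0,0,0.09],0.6],[[0,0,0],[0,0,0.18],0.65],[[0,0,-0.029],[-0.05,-0.06,0.24],0.65],[[0,0,-0.058],[-0.1,-0.13,0.24],0.65],[[0,0,-0.087],[-0.15,-0.2,0.24],0.65],[[0,0,-0.116],[-0.19,-0.27,0.24],0.65],[[0,0,-0.145],[-0.22,-0.34,0.24],0.65],[[0,0,-0.174],[-0.24,-0.41,0.24],0.65]]}}

```text
clock: 18.12
ee_pos: [0.5036, -0.274, 0.2187]
eef_rot: [[-0.888, -0.459, 0.0], [-0.459, 0.888, -0.001], [0.0, -0.001, -1.0]]
contact_force: [1.3, 0.1, -0.4]
finger_gap: 0.653
gripper_force: 0.0
```

Request:
{"api": "play_rows", "payload": {"commands": [[[0,0,-0.029],[-0.016,-0.09,0],0.65],[[0,0,-0.0488],[-0.016,-0.106,0],0.65],[[0,0,-0.0488],[-0.016,-0.106,0],0.65],[[0,0,-0.0488],[-0.016,-0.106,0],0.65]]}}

```text
clock: 18.62
ee_pos: [0.4954, -0.3348, 0.2183]
eef_rot: [[-0.984, -0.18, 0.0], [-0.18, 0.984, 0.0], [-0.0, 0.0, -1.0]]
contact_force: [-0.8, 0.4, -0.4]
finger_gap: 0.649
gripper_force: 0.0
```

```bash
python3 look.py wrist top
```

```text
wrist 18.675 ee [ 0.4954 -0.3348  0.2184] yaw 10.400000000000006 gap 0.652
(476, -336, 17, 149, 29, 9.9, (278, 167), np.int32(3881))
(538, -80, 58, 32, 27, 86.1, (514, 279), np.int32(579))
top 18.725 ee [ 0.4954 -0.3349  0.2184] yaw 10.299999999999997 gap 0.654
(815, 675, 91, 169, 11, 0.3, (109, 128), np.int32(116))
(602, -30, 61, 148, 138, 0.5, (315, 184), np.int32(1109))
(501, 418, 18, 145, 31, -1.2, (188, 219), np.int32(376))
(477, -335, 19, 149, 32, 10.1, (402, 226), np.int32(281))
(364, 56, 27, 58, 44, -7.1, (291, 257), np.int32(97))
```

Request:
{"api": "play_rows", "payload": {"commands": [[[0,0,0],[-0.033,-0.001,-0.08],0.65],[[0,0,0],[-0.033,-0.001,-0.17],0.65],[[0,0,0],[-0.033,-0.001,-0.26],0.65],[[0,0,0],[-0.033,-0.001,-0.32],0.65],[[0,0,0],[-0.033,-0.001,-0.34],0.65],[[0,0,0],[-0.033,-0.001,-0.34],0.5],[[0,0,0],[-0.033,-0.001,-0.34],0],[[0,0,0],[-0.033,-0.001,-0.34],0]]}}

```text
clock: 19.73
ee_pos: [0.4759, -0.3372, 0.0157]
eef_rot: [[-0.984, -0.176, 0.002], [-0.176, 0.984, -0.001], [-0.001, -0.002, -1.0]]
contact_force: [0.1, -0.4, 0.4]
finger_gap: 0.369
gripper_force: 0.0
```

Request:
{"api": "play_rows", "payload": {"commands": [[[0,0,0],[0,0,0],0],[[0,0,0],[0,0,0],0]]}}

```text
clock: 19.98
ee_pos: [0.4757, -0.337, 0.0153]
eef_rot: [[-0.984, -0.176, 0.001], [-0.176, 0.984, -0.001], [-0.001, -0.001, -1.0]]
contact_force: [-2.4, 0.4, 8.4]
finger_gap: 0.316
gripper_force: 30.0
```

Request:
{"api": "play_rows", "payload": {"commands": [[[0,0,0],[0,0,0.06],0],[[0,0,0],[0,0.02,0.15],0],[[0,0,0.029],[0.02,0.09,0.2],0],[[0,0,0.058],[0.04,0.17,0.2],0],[[0,0,0.087],[0.06,0.25,0.2],0],[[0,0,0.116],[0.08,0.33,0.2],0],[[0,0,0.145],[0.1,0.41,0.2],0],[[0,0,0.174],[0.12,0.48,0.2],0]]}}

```text
clock: 20.98
ee_pos: [0.5475, -0.0471, 0.1349]
eef_rot: [[-0.29, -0.957, 0.001], [-0.957, 0.29, -0.001], [0.0, -0.001, -1.0]]
contact_force: [0.5, -0.7, -0.2]
finger_gap: 0.316
gripper_force: 30.0
```

Request:
{"api": "play_rows", "payload": {"commands": [[[0,0,0.029],[0.004,0.034,0],0],[[0,0,0.0485],[0.004,0.034,0],0],[[0,0,0.0485],[0.004,0.034,0],0],[[0,0,0.0485],[0.004,0.034,0],0]]}}

```text
clock: 21.48
ee_pos: [0.5496, -0.0287, 0.1344]
eef_rot: [[0.0, -1.0, 0.0], [-1.0, -0.0, -0.0], [0.0, -0.0, -1.0]]
contact_force: [-0.3, -0.3, -1.0]
finger_gap: 0.314
gripper_force: 30.0
```

```bash
sed -i 's/<.13)&(W/<.16)\&(W/' h.py; python3 look.py wrist
```

```text
wrist 21.525 ee [ 0.5496 -0.0287  0.1344] yaw -270.0 gap 0.32
(550, -51, 136, 105, 30, 89.9, (258, 198), np.int32(16226))
(649, -46, 75, 115, 31, -89.8, (128, 196), np.int32(7633))
(616, 13, 57, 37, 10, 0.3, (189, 274), np.int32(570))
(550, 35, 136, 30, 22, -0.3, (277, 371), np.int32(1656))
```

Request:
{"api": "play_rows", "payload": {"commands": [[[0,0,0],[0,0,-0.05],0],[[0,0,0],[0,0,-0.09],0],[[0,0,0],[0,0,-0.1],0],[[0,0,0],[0,0,-0.1],0],[[0,0,0],[0,0,-0.1],0],[[0,0,0],[0,0,-0.1],0.55],[[0,0,0],[0,0,-0.1],0.55],[[0,0,0],[0,0,-0.1],0.55]]}}

```text
clock: 22.52
ee_pos: [0.5497, -0.0282, 0.0744]
eef_rot: [[0.004, -1.0, 0.0], [-1.0, -0.004, -0.0], [0.0, -0.0, -1.0]]
contact_force: [0.1, 1.7, -0.7]
finger_gap: 0.545
gripper_force: 0.0
```

Request:
{"api": "play_rows", "payload": {"commands": [[[0,0,0],[0,0,0.09],0.6],[[0,0,0],[0,0,0.18],0.65],[[0,0,-0.029],[-0.01,0.07,0.24],0.65],[[0,0,-0.058],[-0.02,0.16,0.24],0.65],[[0,0,-0.087],[-0.03,0.25,0.24],0.65],[[0,0,-0.116],[-0.04,0.34,0.24],0.65],[[0,0,-0.145],[-0.05,0.43,0.24],0.65],[[0,0,-0.174],[-0.05,0.52,0.24],0.65]]}}

```text
clock: 23.52
ee_pos: [0.5195, 0.2818, 0.2184]
eef_rot: [[-0.874, -0.486, 0.0], [-0.486, 0.874, -0.0], [-0.0, -0.001, -1.0]]
contact_force: [-0.0, -0.2, -0.1]
finger_gap: 0.648
gripper_force: 0.0
```

Request:
{"api": "play_rows", "payload": {"commands": [[[0,0,-0.029],[0,0.09,0],0.65],[[0,0,-0.058],[0,0.17,0],0.65],[[0,0,-0.0785],[0,0.225,0],0.65],[[0,0,-0.0785],[0,0.225,0],0.65],[[0,0,-0.0785],[0,0.225,0],0.65]]}}

```text
clock: 24.15
ee_pos: [0.5199, 0.4149, 0.2181]
eef_rot: [[-1.0, -0.021, -0.0], [-0.021, 1.0, -0.0], [0.0, -0.0, -1.0]]
contact_force: [0.6, -0.4, 0.3]
finger_gap: 0.648
gripper_force: 0.0
```

```bash
python3 look.py wrist top
```

```text
wrist 24.2 ee [0.5202 0.4144 0.2182] yaw 1.2000000000000028 gap 0.649
(499, 419, 17, 150, 30, -0.8, (280, 165), np.int32(3937))
top 24.25 ee [0.5204 0.4142 0.2183] yaw 1.0999999999999943 gap 0.648
(815, 673, 92, 168, 16, 1.1, (109, 129), np.int32(123))
(603, -28, 73, 148, 133, -89.8, (316, 186), np.int32(1239))
(560, 685, 151, 92, 31, 1.9, (98, 201), np.int32(218))
(381, 48, 25, 51, 27, 43.3, (293, 251), np.int32(44))
```

Request:
{"api": "play_rows", "payload": {"commands": [[[0,0,-0.005],[-0.035,0.008,-0.08],0.65],[[0,0,-0.005],[-0.035,0.008,-0.17],0.65],[[0,0,-0.005],[-0.035,0.008,-0.26],0.65],[[0,0,-0.005],[-0.035,0.008,-0.32],0.65],[[0,0,-0.005],[-0.035,0.008,-0.34],0.65],[[0,0,-0.005],[-0.035,0.008,-0.34],0.5],[[0,0,-0.005],[-0.035,0.008,-0.34],0],[[0,0,-0.005],[-0.035,0.008,-0.34],0]]}}

```text
clock: 25.25
ee_pos: [0.4996, 0.4206, 0.0158]
eef_rot: [[-1.0, 0.012, 0.002], [0.012, 1.0, 0.001], [-0.002, 0.001, -1.0]]
contact_force: [-0.1, 0.6, -0.2]
finger_gap: 0.365
gripper_force: 0.0
```

Request:
{"api": "play_rows", "payload": {"commands": [[[0,0,0],[0,0,0],0],[[0,0,0],[0,0,0],0]]}}

```text
clock: 25.5
ee_pos: [0.4994, 0.4205, 0.0155]
eef_rot: [[-1.0, 0.012, 0.001], [0.012, 1.0, 0.001], [-0.001, 0.001, -1.0]]
contact_force: [-1.4, -2.6, 8.2]
finger_gap: 0.316
gripper_force: 30.0
```

Request:
{"api": "play_rows", "payload": {"commands": [[[0,0,0],[0,0,0.06],0],[[0,0,0],[0,-0.03,0.15],0],[[0,0,0.003],[0.02,-0.1,0.2],0],[[0,0,0.003],[0.04,-0.19,0.2],0],[[0,0,0.003],[0.06,-0.28,0.2],0],[[0,0,0.003],[0.08,-0.37,0.2],0],[[0,0,0.003],[0.11,-0.46,0.2],0],[[0,0,0.003],[0.14,-0.55,0.2],0]]}}

```text
clock: 26.5
ee_pos: [0.5833, 0.0884, 0.1349]
eef_rot: [[-1.0, -0.007, 0.001], [-0.007, 1.0, -0.0], [-0.001, -0.0, -1.0]]
contact_force: [0.1, 0.7, -0.3]
finger_gap: 0.317
gripper_force: 30.0
```

Request:
{"api": "play_rows", "payload": {"commands": [[[0,0,0],[0.02,-0.09,0],0],[[0,0,0],[0.028,-0.115,0],0],[[0,0,0],[0.028,-0.115,0],0],[[0,0,0],[0.028,-0.115,0],0]]}}

```text
clock: 27.0
ee_pos: [0.5994, 0.0232, 0.1346]
eef_rot: [[-1.0, -0.01, 0.0], [-0.01, 1.0, 0.001], [-0.0, 0.001, -1.0]]
contact_force: [-1.1, 0.6, -0.6]
finger_gap: 0.317
gripper_force: 30.0
```

```bash
python3 look.py wrist
```

```text
wrist 27.05 ee [0.5994 0.0233 0.1346] yaw 0.5999999999999943 gap 0.314
(599, -28, 76, 150, 128, -89.9, (214, 183), np.int32(22410))
(636, -65, 75, 80, 17, -79.1, (141, 279), np.int32(758))
(663, 24, 136, 30, 21, 89.7, (276, 370), np.int32(1595))
```

Request:
{"api": "play_rows", "payload": {"commands": [[[0,0,0],[0.002,-0.002,-0.04],0],[[0,0,0],[0.002,-0.002,-0.065],0],[[0,0,0],[0.002,-0.002,-0.07],0],[[0,0,0],[0.002,-0.002,-0.07],0],[[0,0,0],[0.002,-0.002,-0.07],0],[[0,0,0],[0.002,-0.002,-0.07],0.55],[[0,0,0],[0.002,-0.002,-0.07],0.55],[[0,0,0],[0.002,-0.002,-0.07],0.55]]}}

```text
clock: 28.05
ee_pos: [0.6009, 0.0199, 0.0924]
eef_rot: [[-1.0, -0.007, 0.0], [-0.007, 1.0, 0.0], [-0.0, 0.0, -1.0]]
contact_force: [1.0, -0.1, -0.7]
finger_gap: 0.547
gripper_force: 0.0
```

Request:
{"api": "play_rows", "payload": {"commands": [[[0,0,0],[0,0,0.08],0.6],[[0,0,0],[0,0,0.17],0.75],[[0,0,0],[-0.08,0.06,0.22],0.75],[[0,0,0],[-0.14,0.14,0.22],0.75],[[0,0,0],[-0.14,0.22,0.22],0.75],[[0,0,0],[-0.14,0.22,0.22],0.75],[[0,0,0],[-0.14,0.22,0.22],0.75]]}}

```text
clock: 28.92
ee_pos: [0.5169, 0.1516, 0.2242]
eef_rot: [[-1.0, -0.007, -0.0], [-0.007, 1.0, -0.0], [0.0, -0.0, -1.0]]
contact_force: [-0.3, -0.4, -0.2]
finger_gap: 0.75
gripper_force: 0.0
```

```bash
python3 - <<'E'
from h import *
im,d,W=grab('wrist','w5');im2,d2,W2=grab('top','t5');o=robot.get_obs();print(o['ee_pos'],o['joint_positions'])
for a,w in((im,W),(im2,W2)):
    [print(s) for s in slats(a,w)]
    hsv=cv2.cvtColor(a,cv2.COLOR_RGB2HSV)
    red=((hsv[...,0]<8)|(hsv[...,0]>172))&(hsv[...,1]>120)&(abs(w[...,2]-.077)<.01)&(w[...,0]>.6)&(w[...,0]<.7)
    print(red.sum(),cv2.minEnclosingCircle((w[red][:,:2]*1000).astype(np.float32)),np.nanmedian(w[red],0))
cv2.imwrite('pics/t5c.png',cv2.resize(im2[130:270,200:400,::-1],None,fx=4,fy=4))
E
```

```text
[0.51711995 0.15083924 0.22407906] [ 15.71756097  16.41625364 -45.81465787 106.83338802  13.24554157
  62.23228394  55.16034823]
(337, 71, 24, 20, 4, 74.0, (193, 2), np.int32(53))
(530, 22, 57, 27, 11, 88.8, (148, 207), np.int32(198))
(531, -80, 57, 27, 9, 89.2, (42, 208), np.int32(239))
(550, -52, 77, 100, 29, -89.4, (96, 244), np.int32(5574))
(549, 40, 75, 28, 11, -0.5, (158, 232), np.int32(313))
(589, 33, 57, 35, 10, 0.7, (160, 263), np.int32(290))
(593, -79, 57, 32, 29, -0.2, (52, 266), np.int32(710))
390 ((630.5106201171875, 225.2766571044922), 16.726865768432617) [0.62967174 0.22180383 0.07318124]
(815, 668, 91, 168, 26, 0.9, (109, 128), np.int32(130))
(602, -28, 78, 148, 129, -89.8, (315, 185), np.int32(1255))
(562, 685, 151, 90, 32, 2.4, (98, 201), np.int32(215))
14 ((643.488037109375, 238.31005859375), 13.251105308532715) [0.64616217 0.24142758 0.07392888]
```

View pics/w5.png

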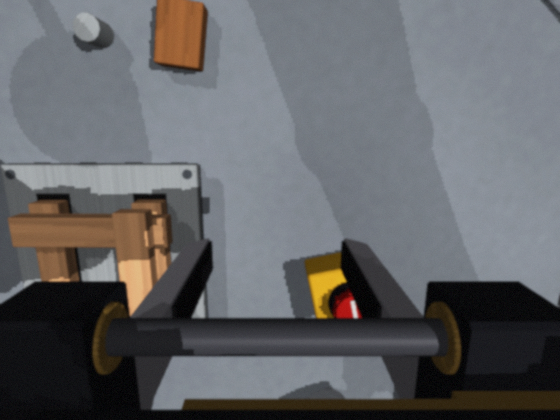

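View pics/t5c.png

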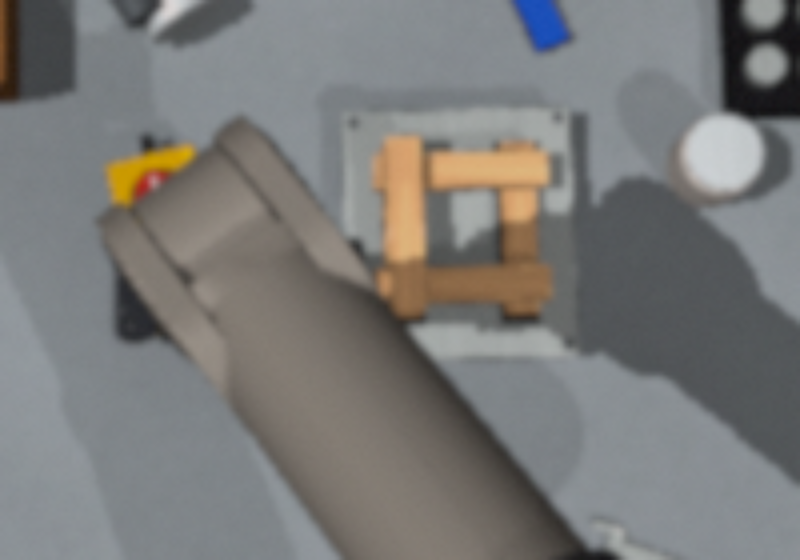

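The wrist and top views show the five-slat crib squared on the deck, with the crib at about (463,225) in the crop. The offcut and filter are untouched, and the head is still down at 73.5 mm. Next I grip and twist the stop.

Request:
{"api": "play_rows", "payload": {"commands": [[[0,0,0],[0.08,0.06,0],0.75],[[0,0,0],[0.16,0.12,0],0.75],[[0,0,0],[0.195,0.136,0],0.75],[[0,0,0],[0.195,0.136,-0.06],0.75],[[0,0,0],[0.195,0.136,-0.15],0.75],[[0,0,0],[0.195,0.136,-0.22],0.75],[[0,0,0],[0.195,0.136,-0.253],0.75],[[0,0,0],[0.195,0.136,-0.253],0.75]]}}

```text
clock: 30.02
ee_pos: [0.6337, 0.2328, 0.0718]
eef_rot: [[-1.0, -0.007, -0.002], [-0.007, 1.0, -0.0], [0.002, -0.0, -1.0]]
contact_force: [0.3, -0.7, 0.1]
finger_gap: 0.752
gripper_force: 0.0
```

Request:
{"api": "play_rows", "payload": {"commands": [[[0,0,0],[0,0,0],0.5],[[0,0,0],[0,0,0],0.3],[[0,0,0],[0,0,0],0.3],[[0,0,0],[0,0,0],0.3]], "newtons": 12}}

```text
clock: 30.52
ee_pos: [0.6344, 0.2324, 0.0733]
eef_rot: [[-1.0, -0.006, 0.001], [-0.006, 1.0, -0.001], [-0.001, -0.002, -1.0]]
contact_force: [-2.0, -6.7, 7.9]
finger_gap: 0.424
gripper_force: 12.0
```

Request:
{"api": "play_rows", "payload": {"commands": [[[0,0,-0.025],[0,0,0.002],0.3],[[0,0,-0.05],[0,0,0.004],0.3],[[0,0,-0.075],[0,0,0.006],0.3],[[0,0,-0.1],[0,0,0.008],0.3],[[0,0,-0.125],[0,0,0.01],0.3],[[0,0,-0.15],[0,0,0.012],0.3],[[0,0,-0.156],[0,0,0.0125],0.3],[[0,0,-0.156],[0,0,0.0125],0.3]]}}

```text
clock: 31.52
ee_pos: [0.6345, 0.2329, 0.0806]
eef_rot: [[-0.564, 0.826, 0.001], [0.826, 0.564, -0.001], [-0.001, 0.001, -1.0]]
contact_force: [0.2, -5.4, 5.7]
finger_gap: 0.422
gripper_force: 12.0
```

Request:
{"api": "play_rows", "payload": {"commands": [[[0,0,0],[0,0,0],0.5],[[0,0,0],[0,0,0],0.75],[[0,0,0],[0,0,0],0.75],[[0,0,0],[0,0,0.08],0.75],[[0,0,0],[0,0,0.16],0.75],[[0,0,0],[0,0.05,0.24],0.75],[[0,0,0],[-0.08,0.1,0.24],0.75],[[0,0,0],[-0.16,0.14,0.24],0.75]]}}

```text
clock: 32.52
ee_pos: [0.5364, 0.3191, 0.2244]
eef_rot: [[-0.564, 0.826, 0.0], [0.826, 0.564, 0.001], [0.001, 0.001, -1.0]]
contact_force: [0.4, 1.4, -0.7]
finger_gap: 0.748
gripper_force: 0.0
```

Request:
{"api": "play_rows", "payload": {"commands": [[[0,0,0.029],[0,0.1,0],0.75],[[0,0,0.058],[0,0.2,0],0.75],[[0,0,0.087],[0,0.3,0],0.75],[[0,0,0.116],[0,0.3,0],0.75],[[0,0,0.116],[0,0.3,0],0.75]]}}

```text
clock: 33.15
ee_pos: [0.5375, 0.498, 0.2233]
eef_rot: [[-0.97, 0.241, -0.001], [0.241, 0.97, -0.0], [0.001, -0.0, -1.0]]
contact_force: [-0.1, 0.1, 0.1]
finger_gap: 0.746
gripper_force: 0.0
```

```bash
python3 - <<'E'
from h import *
for n in ('top','side'):
    im,d,W=grab(n)
    hsv=cv2.cvtColor(im,cv2.COLOR_RGB2HSV); [print(s) for s in slats(im,W)]
    red=((hsv[...,0]<8)|(hsv[...,0]>172))&(hsv[...,1]>120)&(abs(W[...,2]-.077)<.015)&(W[...,0]>.6)&(W[...,0]<.7)&(W[...,1]>.1)
    print(red.sum(),np.nanmedian(W[red],0))
    c=im[130:270,200:400] if n=='top' else im[150:290,200:400]
    cv2.imwrite(f'pics/{n}6.png',cv2.resize(c[:,:,::-1],None,fx=4,fy=4,interpolation=cv2.INTER_CUBIC))
    r=red; print('head px z p90',np.nanpercentile(W[r][:,2],[10,50,90]))
E
```

```text
(818, 673, 91, 164, 16, 0.7, (109, 128), np.int32(121))
(602, -28, 77, 148, 128, 90.0, (316, 185), np.int32(1306))
(522, 688, 151, 29, 18, 66.0, (97, 211), np.int32(42))
71 [0.63075106 0.23057885 0.08130556]
head px z p90 [0.07565103 0.08130556 0.08622057]
(816, 672, 90, 168, 23, -0.1, (257, 111), np.int32(69))
(636, 239, 78, 27, 27, -60.9, (267, 187), np.int32(52))
(594, -45, 73, 144, 131, -2.4, (295, 236), np.int32(927))
(362, 56, 25, 59, 45, -7.6, (231, 252), np.int32(61))
46 [0.62941835 0.22234149 0.07932719]
head px z p90 [0.06937763 0.07932719 0.08558199]
```

View pics/top6.png

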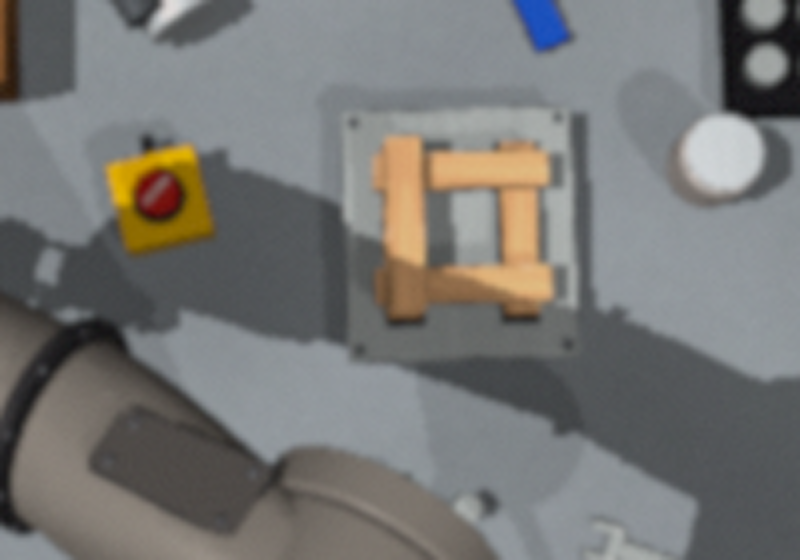

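The crib stands square on the deck. The head is up at about 81 mm, and its white line now runs diagonally at (158,193). The gripper is clear of everything.

```bash
python3 -c "
from workcell import robot
print(robot.job_done())"
```

```text
the job is handed in; nothing more can be done
None
```

I handed the job in at about 33 s of the 210 s. The stop was pressed down first, all five slats present are stacked square on the lift deck (the fifth alone in layer 3), and the stop head was then twisted clockwise about 56° and came back up. The final pictures show the offcut and filter undisturbed, but the hand-in returned no verdict.

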